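Switch the drawer steriliser off and draw out the scissors drawer

TASK

The cycle of the low two-drawer tool steriliser is over: first switch its lamp off by pressing the raised rear half of the rocker on its roof fully down, and only then hook a fingertip behind the upturned lip of the drawer in which the nail scissors lie (seen through the clear windows in the roof) and draw that drawer all the way out to its stop. Only fingertips are used: pull from behind the lip without pinching it or pressing on its outer face, and do not touch or lift the tools in the drawers. The lamp stays off, the other drawer stays shut, and the jar, cup and dropper bottle beside the steriliser are left where they stand.

Things in the scene. Friction and masses are not known exactly. Their poses are not given: they have to be found in the camera images.
- drawer_steriliser: Low white casing, fixed, 182 deep (its x) x 262 wide (its y) x 86 mm high, two clear windows in its roof, two drawers side by side. Origin under its centre on the table; x axis to its rear, away from the drawers, y to the left as seen from the front, z up. Drawers open along its -x. The rocker's bezel on the roof near the front edge reaches z = 91 mm.
- lamp_switch (a joint): Black rocker switch on the roof, a two-sided paddle 48 mm long (along the casing's x) and 26 mm wide, shallow V on top. 0 rad = on (front half down and level, rear half raised), 0.30 rad = fully off (rear half down and level, front half raised). Stays where it is left; needs about 2 N at the rear half.
- switch_rear_half (a point): Point on the top of the rocker's rear half, 16 mm behind the pivot (rear half is 24 mm long). Moves with the rocker: when on it is about 102 mm above the table, when fully off about 4 mm lower. The rear edge of the half lies 8 mm further to the rear.
- left_drawer (a joint): Left drawer (+y side of the casing): 0 = shut, 0.110 m = drawn out to its stop. Slides with about 2 N of friction, stays where it is left.
- right_drawer (a joint): Right drawer (-y side of the casing): same values.
- left_drawer_lip (a point): Middle of the rear face of the left drawer's upturned lip, 3 mm below its rounded top (58 mm above the table); moves with the drawer. Lip 96 mm wide (along the casing's y). Behind it (casing's +x) is a 45 mm wide gap, open above and at both ends, then the drawer's white front panel; the gap's bottom is a steel ledge, top 33 mm above the table.
- right_drawer_lip (a point): The same point on the right drawer's lip; the same pull. Each lip is about 6 mm thick; its outer face (casing's -x side) is not to be pressed.
- left_drawer_floor (a point): Middle of the left drawer's inner floor (inside 163 x 106 mm, walls 32 mm high), 20 mm above the table; moves with the drawer; x to the rear, y to the left as the casing.
- right_drawer_floor (a point): Middle of the right drawer's inner floor, the same.
- scissors_centre (a point): Centre of the loose steel nail scissors (54 x 98 x 7 mm, two finger rings), lying flat on the dark mat of one of the two drawers, their length roughly along the casing's x. Not to be touched.
- nail_scissors: The scissors themselves, origin under their centre.
- tweezers: Loose tweezers, 13 x 115 x 9 mm, lying in the other drawer. Origin under their centre. Not to be touched.
- jar: Dark lidded jar, 69 mm wide, 55 mm high, standing to the right of the steriliser. Bystander. Origin under its centre.
- cup: Clear measuring cup, 46 mm wide, 57 mm high, standing to the left. Bystander. Origin under its centre.
- dropper: Small amber bottle with black cap, 32 mm wide, 88 mm high, standing to the right of the steriliser. Bystander. Origin under its centre.

How it is judged:
By the outcome, as a careful person would: the job done as asked, in the order asked, and still so for the second after the job is handed in, with the robot touching nothing.
It also fails if it takes over 45 s, if anything falls off the work surface, if the arm or the gripper's body presses on something with over 40 N, if the wrist force passes 120 N, or if a joint passes its speed limit or range.

ROBOT

A 6-joint arm with a two-finger parallel gripper is mounted at the origin on a cart in front of the work surface, level with it; the furniture and walls round the work are solid. World frame = base frame: x ahead of the robot, y to its left, z up, the work surface at z = 0. Lengths are in mm, angles in rad, forces in N, time in s.
With the tool pointing down it reaches from about 350 to 975 mm from the base axis. Payload 7.1 kg.
Tool frame: the origin (TCP) lies between the finger pads; the fingertips stand 19 mm ahead of it and the grasp point (between the pads) is the TCP (ctrl.tcp_to_tips is the distance from the TCP to the fingertips, in mm); z points along the fingers, y is the line along which they close (so a half turn about z gives the same grasp; the last joint's range is limited). The gripper opens to 88 mm and grips with 3 to 60 N. Pads are 20 mm wide; open, the fingers measure 115 mm over their backs; the gripper's body (75 mm by 178 mm) begins 61 mm behind the grasp point.
Start: joints at [1.152, 0.423, 1.63, -0, 1.089, -0.019], TCP at [243.239, 575.708, 241.675] pointing down, gripper open.
Joint ranges: [-3, 3], [-0.9, 2.11], [0.09, 2.58], [-1.31, 4.45], [0.11, 2.69], [-2.54, 2.54]. Speed limits (rad/s): [2.39, 2.39, 3.01, 3.14, 3.14, 3.14].

INTERFACE

Orientations are given as a rotation vector (axis times angle).
In Python, from workcell import status, optics, ctrl gives the robot as it stands. The module is installed in compiled form; this text tells all that it offers.
- The arm moves only by the shell command python3 -m inch 'ROWS'. ROWS is JSON, a list that holds one entry, the list of rows, each a list of 7 numbers: the shift along the tool's x, y, z in mm, then the turn, a rotation vector about the tool's x, y, z in rad, then the opening in per cent of the stroke, from 0 (shut) to 100 (fully open). A call has 1 to 20 rows; each row is the pose to reach, as a shift and turn from the pose commanded when the call began, along the tool's axes at that moment; what a row does not reach only later rows make up. A row lasts 1/10 s, in which the tool goes at most 50 mm and 8.59 degrees, less where a joint would pass 70% of its speed; a pose out of reach is approached as far as the arm can. A call with a gripper value outside its range is refused whole. The fingers move at their own pace and stop on an object; the grip force is fixed at half the most. Time passes only in rows, so rows that repeat a pose let the fingers close. It gives the time, the measured TCP pose, the force, the opening and the grip force at its end, in the units of the state.
- status.get_obs(): the state, without advancing time (a new reading comes with each control period).
- optics.get_image(name): name is "scene" or "side" or "wrist"; returns a dict with "frame" (420x560x3 uint8, red, green, blue), "fx", "fy", "cx", "cy" (pixels), "rvec" (rotation vector, rad) and "tvec" (3), from world to camera coordinates, as OpenCV has them; the wrist camera has in their place "hand_eye" (4x4, takes a point from camera to tool coordinates, whose origin is the TCP and whose axes are the flange's). Camera axes: x right, y down, z forward; pixel columns grow to the right and rows downward; lengths in mm; the calibration is good to about 2 mm. The wrist camera is an equidistant fisheye: a pixel r from the principal point sees the ray r / f radians off the axis. A picture is of the moment at which its call begins: read the wrist's pose just before it. There is no depth.
- ctrl.close_job(): hands the job in; it is judged then, once.
The state is a dict: "t": time; "qpos": joint angles; "qvel": joint speeds; "joint_torque": joint torques, N m; "ee_pos": TCP position; "orientation": TCP orientation; "ft_force": force on the tool from outside, world axes, zero at the start; "moment": the same for the moment, N m; "width": finger opening in mm; "grasp_force": force on a finger pad.
Only numpy, scipy, OpenCV 4.12 (cv2) and the standard library are available. Lean on these libraries where they do the work, as an engineer would, in place of code of your own. Each camera call takes 0.05 s, during which the arm holds its last target. There are 200 camera calls.

## Working session

There is one attempt and no reset: what is moved stays moved. The work goes in short steps, Python scripts to look and compute and a shell command to move; the robot and the scene stay as the last step left them, time stands still between calls to the robot, and variables do not carry over. Pictures are saved under pics/ and viewed, at most 10 in all, crops included, and the job is handed in when it is done.

```bash
mkdir -p pics
cat > h.py <<'E'
import numpy as np,cv2
from workcell import status,optics,ctrl
def ray(im,u,v):
    R=cv2.Rodrigues(np.array(im["rvec"],float))[0];t=np.array(im["tvec"],float).ravel()
    d=R.T@np.array([(u-im["cx"])/im["fx"],(v-im["cy"])/im["fy"],1]);return -R.T@t,d
def onz(im,u,v,z):
    c,d=ray(im,u,v);return c+d*(z-c[2])/d[2]
def proj(im,p):
    K=np.array([[im["fx"],0,im["cx"]],[0,im["fy"],im["cy"]],[0,0,1]],float)
    return cv2.projectPoints(np.array(p,float).reshape(-1,3),np.array(im["rvec"],float),np.array(im["tvec"],float),K,None)[0].reshape(-1,2)
E
python3 - <<'E'
from h import *
import pickle
o=status.get_obs();print(o)
d={}
for n in("scene","side","wrist"):
    d[n]=optics.get_image(n);cv2.imwrite(f"pics/{n}0.png",d[n]["frame"][...,::-1])
    print(n,{k:v for k,v in d[n].items() if k!="frame"})
pickle.dump((o,d),open("d0.pkl","wb"))
E
```

```text
{'t': 0.0, 'qpos': array([ 1.15199310e+00,  4.23849087e-01,  1.63070999e+00, -2.80527788e-05,
        1.08859740e+00, -1.89909920e-02]), 'qvel': array([ 0.00067914, -0.00057933, -0.00046628, -0.0004391 , -0.0001544 ,
       -0.00060039]), 'joint_torque': array([ 2.21417380e-03, -5.44628334e+01, -2.73670471e+01,  6.44649169e-02,
        2.27578904e-02, -1.03109285e-04]), 'ee_pos': array([243.0356795 , 575.22291408, 240.88867717]), 'orientation': array([-6.23766193e-01, -3.07872264e+00,  2.40605985e-03]), 'ft_force': array([-0.56356593,  0.03016844,  0.48834249]), 'moment': array([-0.01133499, -0.02714191, -0.0130974 ]), 'grasp_force': 0.0, 'width': 88.32814570622172}
scene {'fx': 537.0797206789357, 'fy': 537.0797206789357, 'cx': 287.93226894633386, 'cy': 208.84528271318078, 'rvec': array([ 2.07124986, -0.76469792,  0.3753109 ]), 'tvec': array([-440.87794068,  320.50387583,  929.79078245])}
side {'fx': 380.46306348211283, 'fy': 380.46306348211283, 'cx': 280.8411022539322, 'cy': 206.5212535210069, 'rvec': array([ 2.22923063, -0.6197887 ,  0.30832019]), 'tvec': array([-495.94702429,  310.49815852,  771.55964851])}
wrist {'fx': 325.19226210127806, 'fy': 325.19226210127806, 'cx': 277.1729193940794, 'cy': 212.83047382087537, 'hand_eye': array([[-7.17874826e-05, -9.61598017e-01, -2.74461745e-01,
         7.51707404e+01],
       [ 9.99999957e-01,  8.88615049e-06, -2.92690642e-04,
         8.94987533e-02],
       [ 2.83889649e-04, -2.74461754e-01,  9.61597975e-01,
        -1.42483304e+02],
       [ 0.00000000e+00,  0.00000000e+00,  0.00000000e+00,
         1.00000000e+00]])}
```

View pics/scene0.png

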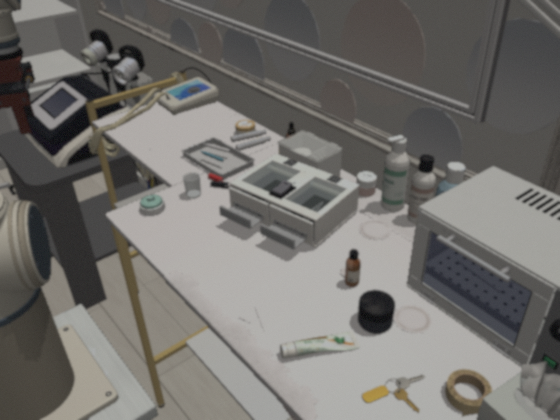

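View pics/side0.png

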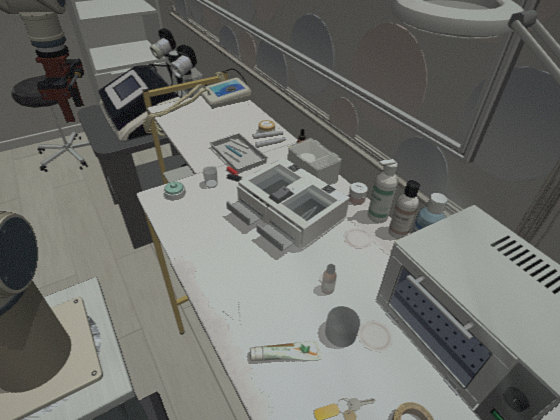

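Both views show the white steriliser (scene centre about (293,198)), lips at (240,215) and (282,235) in scene, rocker near (283,188), jar (376,310), dropper (352,268), cup (192,184). I'll enlarge the scene crop.

Run:
```python
from h import *
import pickle
o,d=pickle.load(open("d0.pkl","rb"))
a=cv2.resize(d["scene"]["frame"][145:260,210:365],None,fx=5,fy=5,interpolation=cv2.INTER_CUBIC)
cv2.imwrite("pics/c0.png",a[...,::-1])
s=d["scene"]
for uv,z in [((231,183),86),((265,160),86),((357,185),86),((316,212),86),((240,215),58),((282,235),58),((283,188),98)]: print(uv,onz(s,*uv,z).round())
```

```text
(231, 183) [578. 218.  86.]
(265, 160) [710. 251.  86.]
(357, 185) [802.   7.  86.]
(316, 212) [651. -11.  86.]
(240, 215) [537. 126.  58.]
(282, 235) [562.   3.  58.]
(283, 188) [648. 101.  98.]
```

View pics/c0.png

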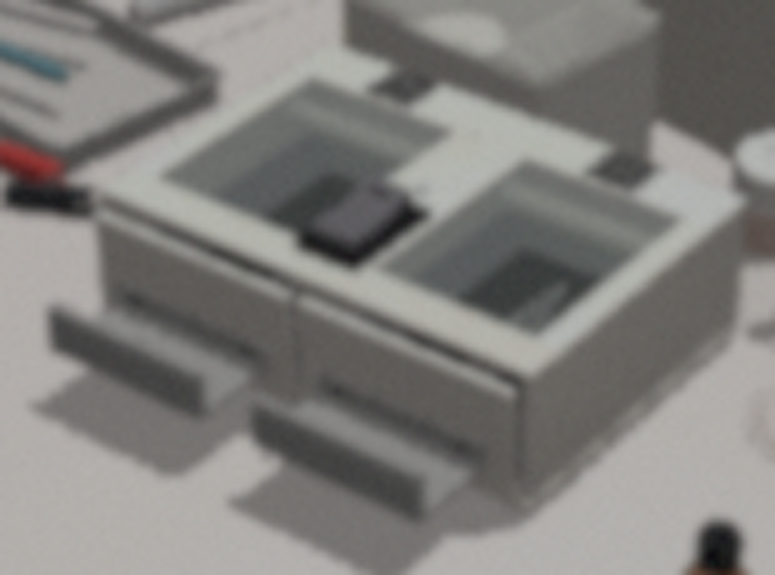

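View pics/wrist0.png

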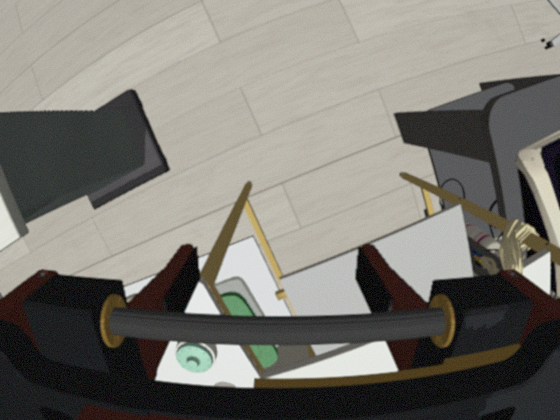

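```bash
cat >> h.py <<'E'
from scipy.spatial.transform import Rotation as Ro
def wpix(im,o,p):  # world pts -> wrist pixels
    T=im["hand_eye"];R=Ro.from_rotvec(o["orientation"]).as_matrix()
    q=((np.array(p,float).reshape(-1,3)-o["ee_pos"])@R-T[:3,3])@T[:3,:3]
    r=np.hypot(q[:,0],q[:,1]);th=np.arctan2(r,q[:,2])
    return np.c_[im["cx"]+im["fx"]*th*q[:,0]/r,im["cy"]+im["fy"]*th*q[:,1]/r]
def wonz(im,o,u,v,z):
    T=im["hand_eye"];R=Ro.from_rotvec(o["orientation"]).as_matrix()
    x,y=(u-im["cx"])/im["fx"],(v-im["cy"])/im["fy"];th=np.hypot(x,y)
    d=R@T[:3,:3]@np.array([np.sin(th)*x/th,np.sin(th)*y/th,np.cos(th)])
    c=R@T[:3,3]+o["ee_pos"];return c+d*(z-c[2])/d[2]
def fit(loc,w):  # 2D rigid fit casing->world
    loc,w=np.array(loc,float),np.array(w,float)[:,:2]
    a,b=loc-loc.mean(0),w-w.mean(0)
    y=np.arctan2((a[:,0]*b[:,1]-a[:,1]*b[:,0]).sum(),(a*b).sum())
    c,s=np.cos(y),np.sin(y);t=w.mean(0)-np.array([[c,-s],[s,c]])@loc.mean(0)
    res=loc@np.array([[c,s],[-s,c]])+t-w
    return y,t,res
E
python3 - <<'E'
from h import *
import pickle
o,d=pickle.load(open("d0.pkl","rb"));s=d["scene"]
f=lambda x,y,z:onz(s,210+x/5,145+y/5,z)
C=[f(100,198,86),f(335,50,86),f(742,203,86),f(527,375,86)]
y,t,res=fit([(-91,131),(91,131),(91,-131),(-91,-131)],C);print(y,t,res.round(1))
print([f(*p,61).round() for p in((50,310),(205,380),(255,402),(422,482))], f(358,215,98).round())
R=Ro.from_rotvec(o["orientation"]);print(R.as_matrix().round(3))
c,sn=np.cos(y),np.sin(y)
Rg=Ro.from_matrix(np.array([[-c,sn,0],[-sn,-c,0],[0,0,1]])@np.diag([1,-1,-1]))
print((R.inv()*Rg).as_rotvec())
tgt=np.r_[t,300]; tgt[:2]+=np.array([c,sn])*-90
print(tgt,R.inv().apply(tgt-o["ee_pos"]))
E
```

```text
0.2145298752486209 [688.73389647 108.65390562] [[-0.1  4. ]
 [-0.6  5.2]
 [ 2.8 -2.8]
 [-2.2 -6.4]]
[array([518., 181.,  61.]), array([540.,  87.,  61.]), array([547.,  59.,  61.]), array([566., -35.,  61.])] [645. 103.  98.]
[[-0.921  0.389 -0.001]
 [ 0.389  0.921 -0.001]
 [ 0.    -0.002 -1.   ]]
[-1.51301513e-03 -4.85121988e-04 -6.14328958e-01]
[600.79700372  89.49397626 300.        ] [-518.60960459 -308.26337057  -58.63179186]
```

```bash
python3 -m inch '[[[-40,-24,-10,0,0,-0.06,0],[-80,-48,-20,0,0,-0.12,0],[-120,-72,-30,0,0,-0.18,0],[-160,-96,-40,0,0,-0.24,0],[-200,-120,-50,0,0,-0.3,0],[-240,-144,-58,0,0,-0.36,0],[-280,-168,-58,0,0,-0.42,0],[-320,-192,-58,0,0,-0.48,0],[-360,-216,-58,0,0,-0.54,0],[-400,-240,-58,0,0,-0.614,0],[-440,-264,-58,0,0,-0.614,0],[-480,-288,-58,0,0,-0.614,0],[-518,-308,-58,0,0,-0.614,0],[-518,-308,-58,0,0,-0.614,0],[-518,-308,-58,0,0,-0.614,0]]]'
python3 - <<'E'
from h import *
import pickle
o=status.get_obs();w=optics.get_image("wrist");pickle.dump((o,w),open("d1.pkl","wb"))
cv2.imwrite("pics/w1.png",w["frame"][...,::-1]);print(o["ee_pos"],o["orientation"],o["t"])
E
```

```text
t: 1.65
ee_pos: [600.4, 89.7, 299.0]
orientation: [0.332, -3.123, -0.0]
ft_force: [0.1, 0.1, -0.7]
width: 0.4
grasp_force: 0.0
[600.38429766  89.67326102 299.04860601] [ 3.32403363e-01 -3.12265784e+00 -4.97106961e-04] 1.65
```

View pics/w1.png

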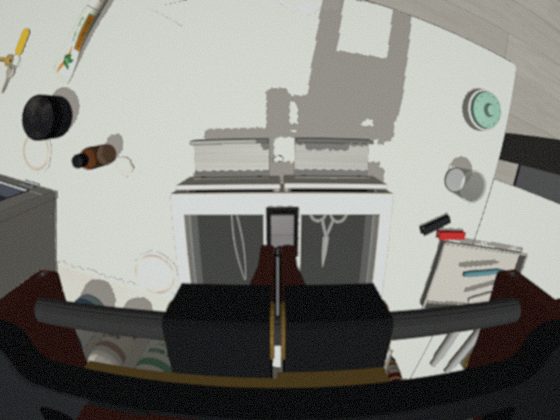

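The wrist view shows the scissors at (325,238), on the cup's side, so they are in the left drawer, and tweezers (238,245) are in the right one. Rocker about (282,228), left lip's edge about (295–368,139). A zoom for finer numbers:

Run:
```python
import pickle,cv2
o,w=pickle.load(open("d1.pkl","rb"))
a=cv2.resize(w["frame"][130:265,165:400],None,fx=3.4,fy=3.4,interpolation=cv2.INTER_CUBIC);cv2.imwrite("pics/c1.png",a[...,::-1])
```

```text
(no output)
```

View pics/c1.png

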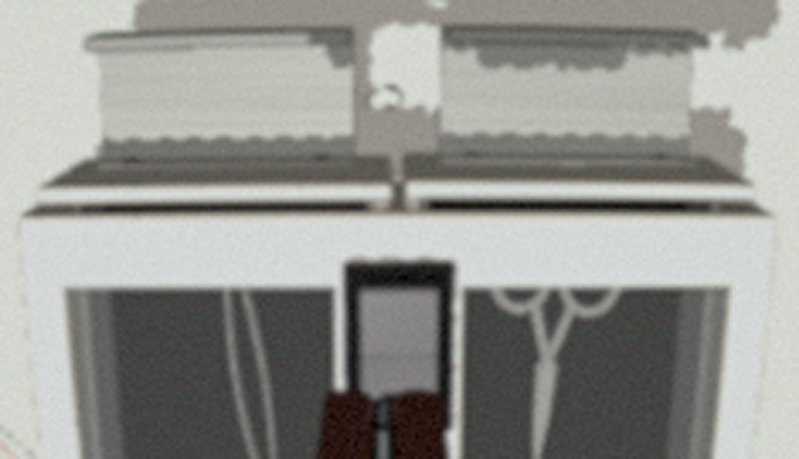

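Run:
```python
from h import *
import pickle
o,w=pickle.load(open("d1.pkl","rb"))
f=lambda x,y,z:wonz(w,o,165+x/3.4,130+y/3.4,z)
A,B=f(775,213,86),f(23,214,86)
print("width",np.linalg.norm(A-B));v=(A-B)[:2];y=np.arctan2(-v[0],v[1]);print("yaw",y)
c,s=np.cos(y),np.sin(y);ex=np.array([c,s]);ey=np.array([-s,c])
t=(A+B)[:2]/2+ex*91;print("origin",t)
R=Ro.from_rotvec(o["orientation"]);M=R.as_matrix();print("tool yaw",np.arctan2(-M[1,0],-M[0,0]))
L=lambda p:np.array([(p[:2]-t)@ex,(p[:2]-t)@ey]).round(1)
for n,p in dict(crease=(400,355,97.5),front=(400,288,98),lipR=(85,38,60),lipRr=(355,34,60),lipLout=(580,30,60),lipLrear=(580,46,60),lipLl=(442,36,60),lipLe=(705,38,60),panel=(580,158,60),ledgeR=(580,158,33)).items(): print(n,L(f(*p)),f(*p).round(1))
```

```text
width 257.319838329905
yaw 0.2141472414645993
origin [689.66861388 115.77513344]
tool yaw 0.21209928287148747
crease [-44.8  -0.4] [645.9 105.8  97.5]
front [-68.   -0.5] [623.3 100.8  98. ]
lipR [-148.5 -110.4] [568.  -23.7  60. ]
lipRr [-147.7  -15.4] [548.6  69.3  60. ]
lipLout [-149.8   62.4] [530.  144.9  60. ]
lipLrear [-144.2   62.5] [535.5 146.2  60. ]
lipLl [-147.    14.4] [543.   98.6  60. ]
lipLe [-148.5  107.7] [521.7 189.5  60. ]
panel [-104.6   63.6] [573.9 155.7  60. ]
ledgeR [-100.1   68.6] [577.2 161.5  33. ]
```

```bash
python3 -m inch '[[[-22,2,40,0,0,0,0],[-44,4,80,0,0,0,0],[-66,6.5,120,0,0,0,0],[-66,6.5,150,0,0,0,0],[-66,6.5,168,0,0,0,0],[-66,6.5,172,0,0,0,0],[-66,6.5,175,0,0,0,0],[-66,6.5,177,0,0,0,0],[-66,6.5,177,0,0,0,0]]]'
python3 - <<'E'
from h import *
s=optics.get_image("scene");cv2.imwrite("pics/s2.png",cv2.resize(s["frame"][125:235,210:365],None,fx=5,fy=5,interpolation=cv2.INTER_CUBIC)[...,::-1])
E
```

```text
t: 2.6
ee_pos: [664.1, 111.2, 124.0]
orientation: [-0.336, 3.122, 0.0]
ft_force: [-0.2, 0.4, -0.4]
width: 0.8
grasp_force: 0.0
```

View pics/s2.png

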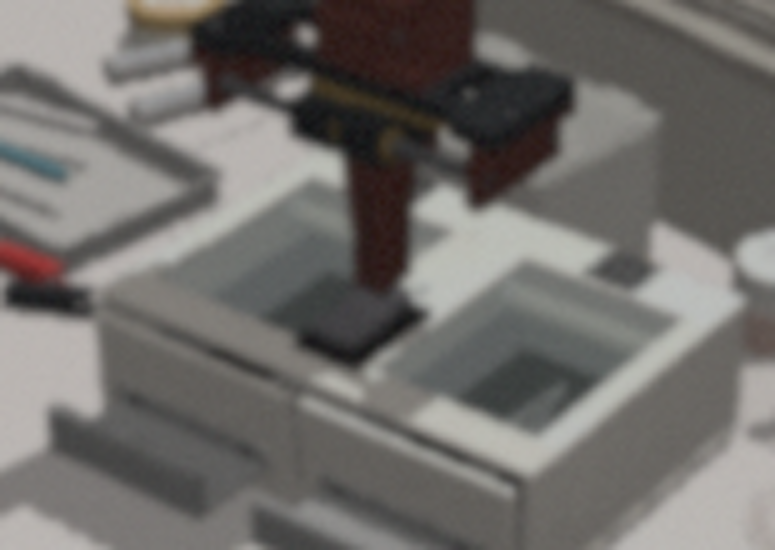

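The fingertips (380,285 in the crop) stand just above the rear half of the rocker. Pressing.

```bash
python3 -m inch '[[[0,0,2,0,0,0,0],[0,0,3,0,0,0,0],[0,0,4,0,0,0,0],[0,0,5,0,0,0,0],[0,0,5,0,0,0,0]]]'; python3 -m inch '[[[0,0,1,0,0,0,0],[0,0,2,0,0,0,0],[0,0,2,0,0,0,0]]]'
```

```text
t: 3.15
ee_pos: [664.0, 110.7, 117.9]
orientation: [-0.336, 3.123, -0.0]
ft_force: [1.9, -0.6, 2.8]
width: 0.7
grasp_force: 1.4
t: 3.45
ee_pos: [664.1, 110.7, 117.6]
orientation: [-0.336, 3.123, -0.0]
ft_force: [-2.6, -0.4, 15.2]
width: 0.8
grasp_force: 7.7
```

```bash
python3 -m inch '[[[0,0,-20,0,0,0,0],[0,0,-60,0,0,0,0],[0,0,-100,0,0,0,0],[35,22,-120,0,0,0,0],[70,44,-120,0,0,0,0],[96,61,-120,0,0,0,0],[96,61,-120,0,0,0,0],[96,61,-120,0,0,0,0]]]'
python3 - <<'E'
from h import *
import pickle
o=status.get_obs();w=optics.get_image("wrist");s=optics.get_image("scene");pickle.dump((o,w,s),open("d3.pkl","wb"))
a=cv2.resize(w["frame"][90:290,140:400],(780,600),interpolation=cv2.INTER_CUBIC)
a[:250,500:]=cv2.resize(s["frame"][165:215,250:306],(280,250),interpolation=cv2.INTER_CUBIC)
cv2.imwrite("pics/w3.png",a[...,::-1]);print(o["ee_pos"])
E
```

```text
t: 4.25
ee_pos: [556.4, 150.0, 235.6]
orientation: [0.337, -3.123, 0.0]
ft_force: [1.3, 0.4, -0.5]
width: 0.7
grasp_force: 0.0
[556.43123286 150.03299967 235.61118781]
```

View pics/w3.png

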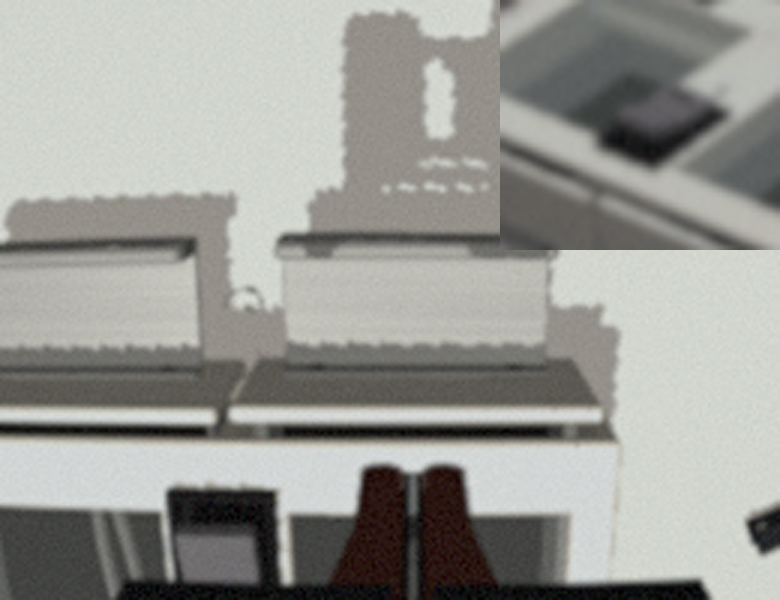

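The inset shows the rocker's front half now raised (off); the left lip's top rear edge is at crop (278–550,255), the panel foot at row 365.

Run:
```python
from h import *
import pickle
o,w,s=pickle.load(open("d3.pkl","rb"));R=Ro.from_rotvec(o["orientation"])
f=lambda x,y,z:R.inv().apply(wonz(w,o,140+x/3,90+y/3,z)-o["ee_pos"]).round(1)
for p in [(278,238,60),(278,257,60),(552,257,60),(415,257,60),(415,236,60),(415,366,33)]:print(p,f(*p))
```

```text
(278, 238, 60) [ 29.2 -44.2 175.6]
(278, 257, 60) [ 22.8 -44.3 175.6]
(552, 257, 60) [ 22.9  46.6 175.6]
(415, 257, 60) [ 22.6   1.1 175.6]
(415, 236, 60) [ 29.6   1.1 175.6]
(415, 366, 33) [-22.3   1.2 202.6]
```

```bash
python3 -m inch '[[[0,0,40,0,0,0,0],[0,0,80,0,0,0,0],[0,0,115,0,0,0,0],[0,0,140,0,0,0,0],[0,0,158,0,0,0,0],[0,0,170,0,0,0,0],[0,0,175,0,0,0,0],[0,0,175,0,0,0,0],[0,0,175,0,0,0,0]]]'; python3 -m inch '[[[4,0,0,0,0,0,0],[7,0,0,0,0,0,0],[10,0,0,0,0,0,0],[13,0,0,0,0,0,0],[16,0,0,0,0,0,0],[20,0,0,0,0,0,0]]]'
```

```text
t: 5.25
ee_pos: [557.6, 150.0, 61.3]
orientation: [-0.335, 3.122, 0.0]
ft_force: [0.1, 0.4, -0.3]
width: 0.6
grasp_force: 0.0
t: 5.85
ee_pos: [537.9, 145.9, 61.1]
orientation: [-0.336, 3.122, 0.0]
ft_force: [2.0, 1.1, 1.5]
width: 0.5
grasp_force: 1.1
```

```bash
python3 -m inch '[[[6,0,0,0,0,0,0],[13,0,0,0,0,0,0],[20,0,0,0,0,0,0],[27,0,0,0,0,0,0],[34,0,0,0,0,0,0],[41,0,0,0,0,0,0],[48,0,0,0,0,0,0],[55,0,0,0,0,0,0],[62,0,0,0,0,0,0],[69,0,0,0,0,0,0],[76,0,0,0,0,0,0],[83,0,0,0,0,0,0],[89,0,0,0,0,0,0],[93,0,0,0,0,0,0],[95,0,0,0,0,0,0],[95,0,0,0,0,0,0]]]'; python3 -m inch '[[[2,0,0,0,0,0,0],[4,0,0,0,0,0,0],[6,0,0,0,0,0,0],[6,0,0,0,0,0,0]]]'
```

```text
t: 7.45
ee_pos: [443.7, 125.3, 60.5]
orientation: [0.336, -3.122, 0.0]
ft_force: [0.3, 1.3, -0.1]
width: 0.4
grasp_force: 0.0
t: 7.85
ee_pos: [441.9, 124.9, 61.1]
orientation: [-0.335, 3.117, 0.001]
ft_force: [9.8, 2.2, -8.1]
width: 0.4
grasp_force: 4.7
```

```bash
python3 -m inch '[[[2,0,0,0,0,0,0],[3,0,0,0,0,0,0],[3,0,0,0,0,0,0]]]'; python3 -m inch '[[[-4,0,0,0,0,0,0],[-10,0,0,0,0,0,0],[-18,0,0,0,0,0,0],[-25,0,0,0,0,0,0],[-25,0,0,0,0,0,0]]]'
```

```text
t: 8.15
ee_pos: [441.7, 125.0, 61.6]
orientation: [-0.335, 3.111, 0.003]
ft_force: [15.4, 2.8, -11.9]
width: 0.6
grasp_force: 7.8
t: 8.65
ee_pos: [461.1, 129.1, 60.6]
orientation: [-0.336, 3.123, 0.0]
ft_force: [1.1, -0.2, 0.1]
width: 0.2
grasp_force: 0.0
```

```bash
python3 -m inch '[[[9,0,0,0,0,0,0],[9,0,-10,0,0,0,0],[9,0,-40,0,0,0,0],[9,0,-80,0,0,0,0],[9,0,-120,0,0,0,0],[9,0,-160,0,0,0,0],[9,0,-190,0,0,0,0],[9,0,-190,0,0,0,0]]]'
python3 - <<'E'
from h import *
import pickle
o=status.get_obs();w=optics.get_image("wrist");s=optics.get_image("scene");pickle.dump((o,w,s),open("d4.pkl","wb"))
a=cv2.resize(w["frame"][90:330,60:430],(780,506),interpolation=cv2.INTER_CUBIC)
a[:220,530:]=cv2.resize(s["frame"][145:255,225:350],(250,220),interpolation=cv2.INTER_CUBIC)
cv2.imwrite("pics/w4.png",a[...,::-1]);print(o["ee_pos"])
E
```

```text
t: 9.45
ee_pos: [452.9, 127.4, 255.3]
orientation: [-0.335, 3.116, 0.002]
ft_force: [-0.4, -0.4, -0.8]
width: 0.2
grasp_force: 0.0
[452.9479009  127.44104469 255.3032662 ]
```

View pics/w4.png

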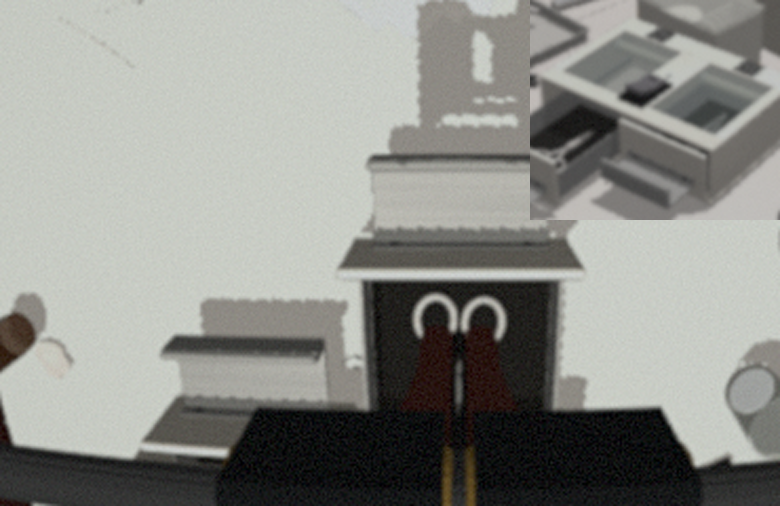

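The left drawer is out with the scissors in it, the right one is shut, and the rocker is off. I'll check the travel.

Run:
```python
from h import *
import pickle
o,w,s=pickle.load(open("d4.pkl","rb"));k=370/780
p=lambda x,y:wonz(w,o,60+x*k,90+y*k,60)
ex=np.array([.977,.2125]);a=p(450,168)[:2];b=p(245,352)[:2];print((a-b)@ex, (a-[689.7,115.8])@ex+144.4)
```

```text
-100.99763871061435 -108.61885079499314
```

Run:
```python
from h import *
import pickle
o,d=pickle.load(open("d0.pkl","rb"));_,_,s=pickle.load(open("d4.pkl","rb"))
g=lambda f:cv2.cvtColor(f,cv2.COLOR_RGB2GRAY)[205:255,258:312].astype(np.float32)
A,B=g(d["scene"]["frame"]),g(s["frame"])
print("right lip shift px",cv2.phaseCorrelate(A,B,cv2.createHanningWindow((54,50),cv2.CV_32F)))
c=np.array([548.6,69.3,60.]);p=proj(d["scene"],[c,c-[9.77,2.1,0]]);print(p,"px per 10mm",p[1]-p[0])
cv2.imwrite("pics/cmp.png",cv2.resize(np.hstack([d["scene"]["frame"][170:255,215:325],s["frame"][170:255,215:325]]),None,fx=3.6,fy=3.6,interpolation=cv2.INTER_CUBIC)[...,::-1])
```

```text
right lip shift px ((-0.1339411332042033, 0.1449273654759473), 0.8355636815671568)
[[258.78256449 223.32834275]
 [255.92527152 225.44208025]] px per 10mm [-2.85729297  2.1137375 ]
```

View pics/cmp.png

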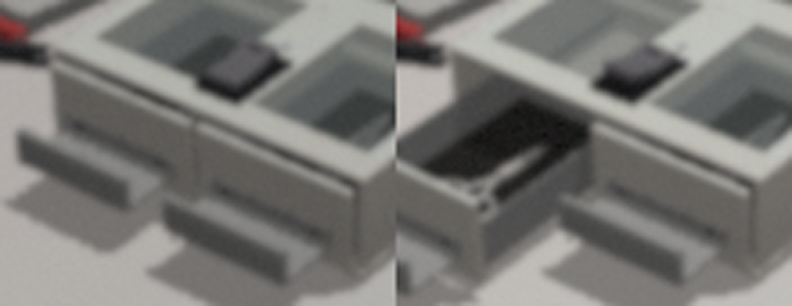

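```bash
python3 -c "
from workcell import ctrl
print(ctrl.close_job())"
```

```text
the job is handed in; nothing more can be done
None
```

The job is handed in: I switched the lamp off first, then drew the left drawer (the one with the scissors) out until it hit its stop, about 109 mm by camera against the nominal 110; the right drawer stayed shut, and the jar, cup and dropper bottle were not approached.

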